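Step the target wheel to the cross-line disc

TASK

On the scope-test light box, bring the test disc with the cross of two lines under the viewing ring: push the post of the locking lever outwards to free the wheel, push the wheel round by its tabs until the cross-line disc clicks into place under the ring, then push the lever fully home again so that the wheel is locked. Pick nothing up: all four discs stay down in their pockets, and the other things on the bench stay where they are.

Things in the scene. Friction and masses are not known exactly. Their poses are not given: they have to be found in the camera images.
- light_box: Low white light box, fixed to the bench: housing 252 x 252 x 30 mm high, its centre 12 mm to +x and 12 mm to +y of the origin. Origin on the bench (z = 0) on the upright axis of the target wheel; x axis from the wheel's axis towards the viewing ring, y to the left of that, z up. Nothing on it is higher than 92 mm.
- wheel_hub (a point): middle of the target wheel on its axis, at z = 50 mm, the pocket floors. The wheel carries five open round pockets, 37 mm inside, walls 8 mm high, centres 46 mm from the axis and 72 deg apart. Below them its rim is an index plate, radius 78 mm, z = 34 to 44 mm, with five notches.
- ring_column (a point): foot of the column (16 x 46 mm) that carries the viewing ring, 121 mm from the axis along the light box's x. The ring (54 mm outside, 39 mm hole, z = 82 to 92 mm) is fixed over one pocket place; its arm, 24 mm wide, z = 82 to 91 mm, runs from it to the column. A finger cannot pass there: push tabs elsewhere round the wheel.
- view_point (a point): point under the middle of the viewing ring, on the pocket floor (46 mm from the wheel's axis along the light box's x, z = 50 mm). Fixed to the light box.
- wheel (a joint): turn of the target wheel, rad, 0 at the start (the empty pocket under the ring), positive anticlockwise seen from above; turns both ways up to 6.2 rad. Clicks into rest every 72 deg (1.2566 rad): about 2 N on a tab takes it over the hump half-way, and from within about 20 deg it slips into rest by itself. Locked while the lever is home.
- lock_lever (a joint): swing of the steel locking lever about its upright pivot, rad: 0 = fully home (its 11 mm round nose 10 mm deep in a notch of the index plate), 0.36 = stop, fully out; positive anticlockwise seen from above. The nose is clear of the wheel from 0.26. Stays where it is left (under 1 N at the post). Goes home only when the wheel rests at a click position.
- lever_pivot (a point): pivot axis of the locking lever, 91 mm from the wheel's axis, at z = 40 mm. Fixed to the light box. The lever's bar is flat, z = 34 to 46 mm, below the tabs.
- lever_post (a point): middle of the grip height of the lever's upright black finger post, a round pin 14 mm across, z = 50 to 76 mm, 110 mm from the pivot (133 mm from the wheel's axis when home). Push it away from the wheel's axis to swing the lever out, towards it to swing it home. This point is at z = 64 mm.
- tab_0 (a point): middle of the upright metal push tab 0 of the wheel, 95 mm from the axis. Each pocket has one, radially outside it; it is a plate standing along the radius, 6 mm thick, 68 to 104 mm from the axis, z = 50 to 74 mm (this point at z = 62 mm), free on both sides and above (save under the viewing ring's arm). Turns with the wheel.
- tab_1 (a point): middle of the upright metal push tab 1 of the wheel, 95 mm from the axis. Each pocket has one, radially outside it; it is a plate standing along the radius, 6 mm thick, 68 to 104 mm from the axis, z = 50 to 74 mm (this point at z = 62 mm), free on both sides and above (save under the viewing ring's arm). Turns with the wheel.
- tab_2 (a point): middle of the upright metal push tab 2 of the wheel, 95 mm from the axis. Each pocket has one, radially outside it; it is a plate standing along the radius, 6 mm thick, 68 to 104 mm from the axis, z = 50 to 74 mm (this point at z = 62 mm), free on both sides and above (save under the viewing ring's arm). Turns with the wheel.
- tab_3 (a point): middle of the upright metal push tab 3 of the wheel, 95 mm from the axis. Each pocket has one, radially outside it; it is a plate standing along the radius, 6 mm thick, 68 to 104 mm from the axis, z = 50 to 74 mm (this point at z = 62 mm), free on both sides and above (save under the viewing ring's arm). Turns with the wheel.
- tab_4 (a point): middle of the upright metal push tab 4 of the wheel, 95 mm from the axis. Each pocket has one, radially outside it; it is a plate standing along the radius, 6 mm thick, 68 to 104 mm from the axis, z = 50 to 74 mm (this point at z = 62 mm), free on both sides and above (save under the viewing ring's arm). Turns with the wheel.
- disc_cross: loose test-target disc in a pocket of the wheel, 34 mm across, 11 mm high, black rim; its face: a cross of two black lines on white. Which pocket holds it varies. Origin at the centre of its underside (z = 50 mm in the pocket), z up.
- disc_bars: loose test-target disc in a pocket of the wheel, 34 mm across, 11 mm high, black rim; its face: three parallel black bars on white. Which pocket holds it varies. Origin at the centre of its underside (z = 50 mm in the pocket), z up.
- disc_pinhole: loose test-target disc in a pocket of the wheel, 34 mm across, 11 mm high, black rim; its face: solid black with one small white spot in the middle. Which pocket holds it varies. Origin at the centre of its underside (z = 50 mm in the pocket), z up.
- disc_dots: loose test-target disc in a pocket of the wheel, 34 mm across, 11 mm high, black rim; its face: nine black dots in a 3 x 3 grid on white. Which pocket holds it varies. Origin at the centre of its underside (z = 50 mm in the pocket), z up.
- scope_d: bystander: handheld scope with a black handle and a white display, 280x85x34 mm, lying left of the light box, waiting to be checked
- cap_2: bystander: white connector cap 16x39x11 mm, behind the light box
- board_0: bystander: small circuit board 34x53x6 mm, behind the light box
- display_0: bystander: white display module 69x86x16 mm, in front of the light box
- tweezers_0: bystander: steel tweezers 122x15x9 mm, in front of the light box
- side_cutter: bystander: side cutter 129x42x12 mm, right of the light box
Not all that is in view belongs to the job. Leave any red look-alike of the disc_dots alone.

How it is judged:
By the outcome, as a careful person would: the job done as asked, in the order asked, and still so for the second after the job is handed in, with the robot touching nothing.
It also fails if it takes over 64 s, if anything falls off the work surface, if the arm or the gripper's body presses on something with over 40 N, if the wrist force passes 120 N, or if a joint passes its speed limit or range.

ROBOT

A 7-joint arm with a two-finger parallel gripper is mounted at the origin on a cart in front of the work surface, level with it; the furniture and walls round the work are solid. World frame = base frame: x ahead of the robot, y to its left, z up, the work surface at z = 0. Lengths are in m, angles in degrees, forces in N, time in s.
With the tool pointing down it reaches from about 0.35 to 0.775 m from the base axis. Payload 3.1 kg.
Tool frame: the origin (TCP) lies on the centre line of the jaws, within the pads' length; the fingertips stand 17 mm ahead of it and the grasp point (between the pads) lies 2 mm behind it (robot.tip_reach is the distance from the TCP to the fingertips, in m); z points along the fingers, y is the line along which they close (so a half turn about z gives the same grasp; the last joint's range is limited). The gripper opens to 85 mm and grips with 20 to 120 N. Pads are 22 mm wide; open, the fingers measure 114 mm over their backs; the gripper's body (76 mm by 85 mm) begins 54 mm behind the grasp point. The pads swing forward as they close: fully open they stand 13 mm farther back than shut.
Start: joints at [-79.452, 17.813, 0.802, 86.603, -0.252, 75.585, -1.558], TCP at [0.123, 0.536, 0.223] pointing down, gripper open.
Joint ranges: [-154.91, 154.91], [-16.99, 109.72], [-72.82, 74.43], [7.12, 147.25], [-82.49, 262.49], [11.32, 116.49], [-174.64, 174.64]. Speed limits (degrees/s): [159.86, 159.86, 180, 180, 180, 180, 180].

INTERFACE

Orientations are given as [roll, pitch, yaw] about the fixed x, y, z axes, in that order (R = Rz(yaw) Ry(pitch) Rx(roll)).
In Python, from station import robot, fingers, vision, workorder, recognise gives the robot as it stands. Calls block until the motion is done:
- robot.move_to(position, orientation): joint-space move of the TCP to a pose.
- robot.line_to(position, orientation=None, velocity=0.15, f_stop=None): straight line of the TCP; orientation=None keeps the orientation; velocity is the mean speed in m/s. With f_stop (N) it stops when the force on the tool has changed by that much, and returns True; else False.
- robot.move_j(angles): joint-space move.
- fingers.gripper_to(opening, force=None): opening from 0.0 (shut) to 1.0 (fully open); force is the grip in N (None keeps the last); returns when the fingers have stopped.
- robot.pause(seconds).
- robot.inverse_kinematics(position, orientation): joint angles nearest the present ones, or None.
- vision.grab_frame(name): name is "scene" or "top" or "wrist"; returns the picture (384x512x3 uint8, red, green, blue); there is no depth.
- vision.calibration(name): a dict with "mtx" (3x3 intrinsics, pixels), "extrinsics" (4x4, takes a point from world to camera coordinates); the wrist camera has in their place "T_tool_cam" (4x4, takes a point from camera to tool coordinates, whose origin is the TCP and whose axes are the flange's). Camera axes: x right, y up, looking along -z (the intrinsics and any distortion apply to the point x, -y, -z); pixel columns grow to the right and rows downward; lengths in m; the calibration is good to about 2 mm. A picture is of the moment at which its call begins: read the wrist's pose just before it. calibration takes no time and is no camera call.
A pose or a line that the arm cannot do raises robot.PlanningError and nothing moves.
- workorder.close_job(): hands the job in; it is judged then, once.
Trained networks look in the newest picture that a camera, given by its name, has taken for a name from the list of things; names that differ only in an ending like _2 or _b are one class to them, and where a whole thing is asked for, a point or a joint stands for the part that bears it (a point fixed in the world has none). Each returns a list of dicts, best first, with "p" (0 to 1); they miss things now and then, are a little off and sometimes report something else, mostly with a low value. They report only what shows in the picture. A call takes as long as a camera call. They do not tell look-alikes from the thing itself.
- recognise(label, camera): "rect" ([centre column, centre row, width, height] in pixels, round what is visible of it).
Readings, each from a call of its own:
- robot.current_time_s(): time.
- robot.current_joint_positions(): joint angles.
- robot.current_dq(): joint speeds.
- robot.current_joint_torque(): joint torques, N m.
- robot.current_tool_pos(): TCP position.
- robot.current_eef_rot(): TCP orientation.
- robot.current_contact_force(): force on the tool from outside, world axes, zero at the start.
- robot.current_torque(): the same for the moment, N m.
- robot.current_finger_gap(): opening from 0.0 (shut) to 1.0 (fully open).
- robot.current_gripper_force(): force on a finger pad.
Only numpy, scipy, OpenCV 4.12 (cv2) and the standard library are available. Lean on these libraries where they do the work, as an engineer would, in place of code of your own. Each camera call takes 0.05 s, during which the arm holds its last target. There are 200 camera calls.

## Working session

There is one attempt and no reset: what is moved stays moved. The work goes in short steps, each a Python script; the robot and the scene stay as the last script left them, time stands still between calls to the robot, and variables do not carry over. Pictures are saved under pics/ and viewed, at most 10 in all, crops included, and the job is handed in when it is done.

```bash
mkdir -p pics; ls
python3 - <<'E'
from station import robot, fingers, vision, workorder, recognise
import cv2,numpy as np
for n in ["top","scene"]:
    im=vision.grab_frame(n); cv2.imwrite(f"pics/{n}0.png",cv2.resize(im[:,:,::-1],(800,600),interpolation=cv2.INTER_CUBIC))
    c=vision.calibration(n); print(n,c['mtx'].tolist(),c['extrinsics'].round(4).tolist(),[k for k in c])
    for l in ["light_box","lever_post","disc_cross","disc_dots","disc_bars","disc_pinhole","tab_0","ring_column","wheel_hub","lever_pivot"]:
        try: print(l,[(np.round(d['rect'],1).tolist(),round(d['p'],2)) for d in recognise(l,n)][:5])
        except Exception as e: print(l,e)
print(robot.current_time_s(),robot.current_eef_rot())
E
```

```text
pics
top [[383.9818122179635, 0.0, 254.086222789948], [0.0, 383.9818122179635, 194.16606014795087], [0.0, 0.0, 1.0]] [[-0.0175, -0.9998, 0.0104, 0.0992], [0.9808, -0.0152, 0.1945, -0.5865], [-0.1943, 0.0136, 0.9809, -0.8165], [0.0, 0.0, 0.0, 1.0]] ['mtx', 'extrinsics']
light_box [([246.8, 192.4, 119.7, 114.4], 0.8)]
lever_post [([212.6, 213.8, 48.1, 32.2], 0.89)]
disc_cross [([237.4, 205.8, 15.9, 17.1], 0.66)]
disc_dots [([328.3, 168.2, 15.6, 12.4], 0.66), ([329.3, 141.1, 14.6, 16.9], 0.61), ([270.4, 188.1, 15.4, 14.3], 0.56), ([360.6, 219.3, 17.3, 17.0], 0.46), ([347.8, 187.2, 14.9, 16.9], 0.44)]
disc_bars [([261.4, 209.6, 12.4, 13.4], 0.53)]
disc_pinhole [([256.1, 198.1, 82.2, 72.1], 0.59), ([231.2, 183.7, 16.6, 18.7], 0.44)]
tab_0 [([254.0, 197.4, 86.3, 70.4], 0.9), ([246.4, 192.3, 117.8, 113.3], 0.17)]
ring_column [([244.9, 192.4, 125.4, 119.6], 0.73), ([271.4, 189.2, 15.9, 11.3], 0.69)]
wheel_hub [([246.0, 191.8, 113.2, 114.3], 0.76), ([253.1, 196.8, 91.4, 67.2], 0.41)]
lever_pivot [([243.5, 193.5, 121.2, 117.4], 0.76), ([252.5, 194.9, 85.3, 73.3], 0.65)]
scene [[492.28305123786
[... 256 characters left out ...]
[267.9, 209.2, 143.9, 106.8], 0.66)]
lever_post [([221.1, 173.7, 15.9, 52.3], 0.64), ([261.5, 191.3, 91.6, 70.0], 0.31)]
disc_cross [([240.7, 186.8, 11.8, 17.3], 0.6)]
disc_dots [([339.9, 256.6, 14.9, 14.9], 0.81), ([301.1, 311.2, 12.4, 20.2], 0.68), ([335.1, 284.8, 17.4, 22.0], 0.68), ([275.3, 203.1, 10.0, 14.5], 0.64), ([263.7, 191.2, 89.8, 68.7], 0.6)]
disc_bars [([250.4, 204.2, 14.7, 13.9], 0.73)]
disc_pinhole [([262.4, 175.1, 18.2, 9.6], 0.7)]
tab_0 [([261.4, 196.0, 91.0, 55.8], 0.97)]
ring_column [([267.0, 203.7, 144.0, 106.3], 0.76)]
wheel_hub [([271.1, 205.3, 148.0, 107.0], 0.76)]
lever_pivot [([268.4, 204.0, 149.7, 107.2], 0.74)]
1.1 [ 1.79995168e+02 -4.66197541e-04  1.67069360e+02]
```

Run:
```python
import cv2
im=cv2.imread("pics/top0.png"); s=800/512
c=im[int(120*s):int(265*s),int(165*s):int(360*s)]
cv2.imwrite("pics/topc.png",cv2.resize(c,(780,580),interpolation=cv2.INTER_CUBIC))
```

```text
(no output)
```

View pics/topc.png

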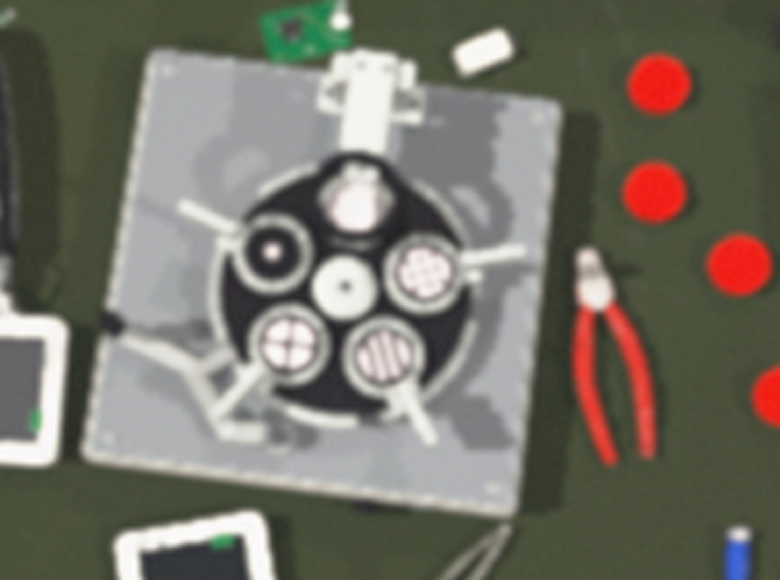

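View pics/scene0.png

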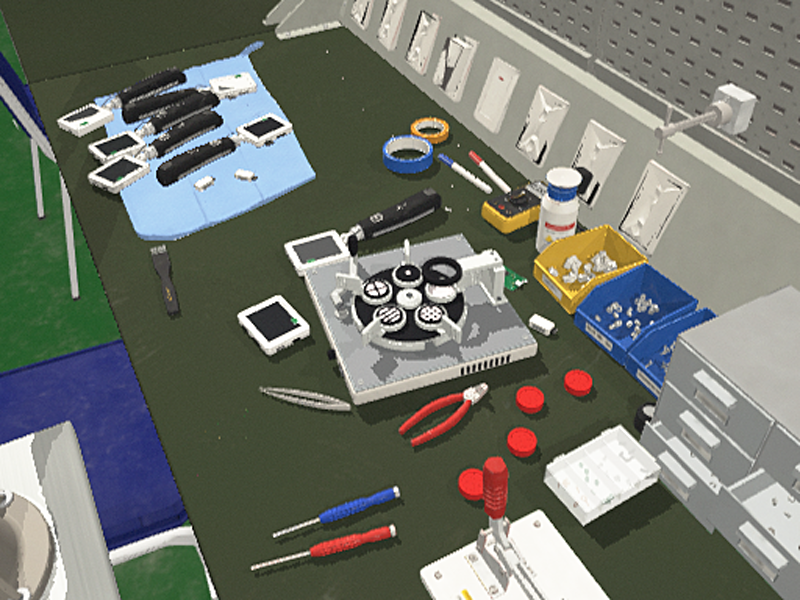

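The crop shows the cross disc at (288,342), two steps (+144°) from the ring at (357,195). The lever post is black at (112,322), with the pivot near (240,430). The scene view agrees, so the wheel must turn −144° (clockwise). Next I fit the box pose.

```bash
cat > h.py <<'E'
from station import robot, fingers, vision, workorder, recognise
import numpy as np, cv2, json
def proj(P,n="top"):
    c=vision.calibration(n); E=c['extrinsics']; q=np.c_[P,np.ones(len(P))]@E.T
    p=np.c_[q[:,0],-q[:,1],-q[:,2]]@c['mtx'].T
    return p[:,:2]/p[:,2:]
def pol(r,a,z): a=np.radians(a); return [r*np.cos(a),r*np.sin(a),z]
def w(P,s):
    P=np.atleast_2d(P); c,n=np.cos(s[2]),np.sin(s[2])
    return np.c_[s[0]+c*P[:,0]-n*P[:,1], s[1]+n*P[:,0]+c*P[:,1], P[:,2]]
E
cat > fit.py <<'E'
from h import *
from scipy.optimize import least_squares
crop=lambda a: np.array([164.5,119.7])+(np.array(a,float)+.5)/np.array([3.996,3.992])
px=crop([[288,342],[385,355],[428,270],[272,250],[150,50],[562,102],[518,512],[85,460]])
h=.126;m=.012
obj=np.array([pol(.046,144,.061),pol(.046,216,.061),pol(.046,288,.061),pol(.046,72,.061),
 [m+h,m+h,.03],[m+h,m-h,.03],[m-h,m-h,.03],[m-h,m+h,.03]])
f=lambda s:(proj(w(obj,s))-px).ravel()
r=least_squares(f,[.5,0.1,0],loss='soft_l1'); s=r.x
print(s,np.degrees(s[2]));print(f(s).reshape(-1,2).round(1).tolist())
pp=crop([[112,322]])
g=lambda a:(proj(w([pol(.133,a[0],.074)],s))-pp).ravel()
q=least_squares(g,[98.]);print(q.x,g(q.x))
a=q.x[0]; pv=a+55.04
np.save('s.npy',[*s,a,pv])
print(w([pol(.133,a,.064),pol(.091,pv,.04)],s))
print((proj(w([pol(.091,pv,.046),pol(.095,144,.074),pol(.095,216,.074),pol(.095,72,.074)],s))-[164.5,119.7])*4)
print(robot.tip_reach)
E
python3 fit.py
```

```text
[ 0.59405143  0.09580096 -0.14200956] -8.136548182746102
[[0.6, 0.4], [0.2, 0.1], [-0.6, 0.1], [0.3, 0.4], [-0.3, -0.9], [0.0, -1.2], [0.2, 0.6], [-0.6, -0.2]]
[107.48576602] [-0.32189022  0.04960445]
[[0.57244539 0.22703426 0.064     ]
 [0.51199208 0.1351362  0.04      ]]
[[279.89671624 434.80130204]
 [228.84351448 404.9326641 ]
 [430.6577342  430.34091913]
 [194.61777642 211.21732127]]
0.017
```

```bash
cat >> h.py <<'E'
try: S=np.load('s.npy')
except Exception: S=None
Z=.073
def tcp(r,a,z=Z): return w([pol(r,a,z)],S)[0]
def ori(boxdir): return [180,0,(boxdir+np.degrees(S[2])+180)%360-180]
def post(th):
    pv=np.array(pol(.091,S[4],0)); p=np.array(pol(.133,S[3],0))-pv; c,n=np.cos(th),np.sin(th)
    q=np.array([c*p[0]-n*p[1],n*p[0]+c*p[1],0]); t=np.array([-q[1],q[0],0])/.110
    return pv+q,t
def postw(th,off,z=Z):
    p,t=post(th); q=p+off*t; q[2]=z; return w([q],S)[0]
def postdir(th): t=post(th)[1]; return np.degrees(np.arctan2(t[1],t[0]))
E
python3 - <<'E'
from h import *
for flip in (0,180):
    for a in (250,228,190,150,110,81):
        q=robot.inverse_kinematics(tcp(.092,a),ori(a-90+flip)); print(flip,a,None if q is None else np.round(q).tolist())
o=ori(postdir(.18))
print(o,postw(0,-.026),postw(.36,-.018))
fingers.gripper_to(0.0)
robot.move_to(postw(0,-.027,.17),o)
print(robot.line_to(postw(0,-.027),o,f_stop=8), robot.current_tool_pos())
print(robot.line_to(postw(.38,-.018),o,velocity=.05,f_stop=10),robot.current_tool_pos(),robot.current_contact_force(),np.round(robot.current_joint_positions()),robot.current_time_s())
im=vision.grab_frame("top");cv2.imwrite("pics/t1.png",cv2.resize(im[110:275,150:370,::-1],(800,600),interpolation=cv2.INTER_CUBIC))
E
```

```text
0 250 [-33.0, 30.0, 41.0, 99.0, -22.0, 59.0, 78.0]
0 228 [-35.0, 26.0, 39.0, 104.0, -20.0, 57.0, 52.0]
0 190 [-41.0, 24.0, 37.0, 106.0, -18.0, 56.0, 6.0]
0 150 [-48.0, 29.0, 41.0, 101.0, -22.0, 59.0, -37.0]
0 110 [-44.0, 35.0, 37.0, 90.0, -23.0, 63.0, -80.0]
0 81 [-53.0, 50.0, 64.0, 83.0, -46.0, 75.0, -93.0]
180 250 [-46.0, 40.0, 64.0, 100.0, -39.0, 66.0, -88.0]
180 228 [-51.0, 36.0, 65.0, 104.0, -37.0, 64.0, -113.0]
180 190 [32.0, 35.0, -62.0, 103.0, 35.0, 63.0, 140.0]
180 150 [-30.0, 25.0, 16.0, 100.0, -8.0, 56.0, 131.0]
180 110 [-32.0, 32.0, 18.0, 90.0, -11.0, 60.0, 91.0]
180 81 [-35.0, 37.0, 27.0, 82.0, -18.0, 65.0, 68.0]
[180, 0, np.float64(156.97511488453483)] [0.59416675 0.21274529 0.073     ] [0.55375553 0.23847867 0.073     ]
False [0.59581561 0.21262533 0.07402352]
False [0.55209875 0.23884722 0.07308203] [1.22096684 0.76012478 1.17239313] [-41.  32.  23.  90. -13.  60.  53.] 5.9083
```

View pics/t1.png

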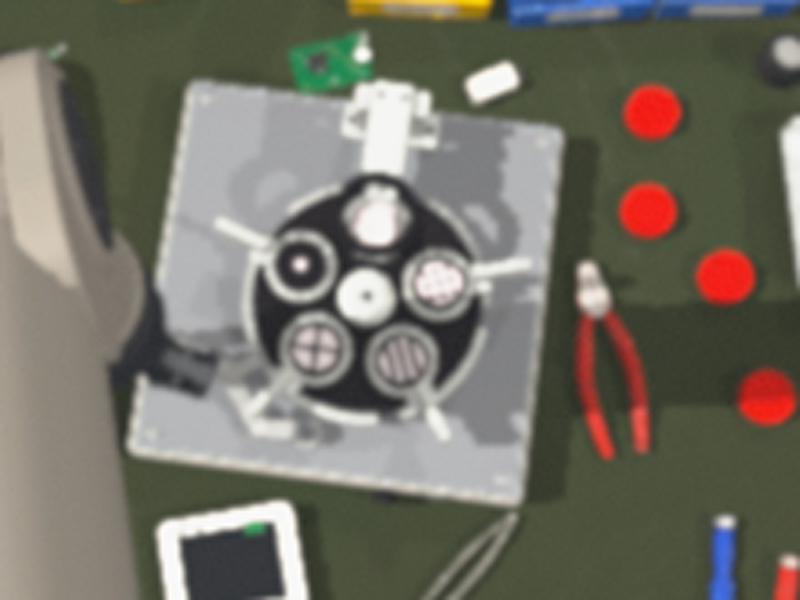

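The view shows the lever swung outwards with the gripper over the post at (185,370), but the stop hasn't been felt yet. I'll push on gently until it is, then back off and look.

Run:
```python
from h import *
o=ori(postdir(.18))
print(robot.line_to(postw(.36,-.002),o,velocity=.04,f_stop=6),robot.current_tool_pos(),postw(.36,-.018),robot.current_contact_force())
p=robot.current_tool_pos()
robot.line_to(np.array(p)+w([[.006,0,0]],[0,0,np.radians(o[2]+180)])[0],o)
q=np.array(robot.current_tool_pos());q[2]=.16
robot.line_to(q,o)
robot.move_to(tcp(.092,250,.15),ori(160))
print(np.round(robot.current_joint_positions()),robot.current_time_s())
im=vision.grab_frame("top");cv2.imwrite("pics/t2.png",cv2.resize(im[110:275,150:370,::-1],(800,600),interpolation=cv2.INTER_CUBIC))
```

```text
False [0.53790529 0.2422413  0.07308946] [0.55375553 0.23847867 0.073     ] [-0.03093742 -0.27424206 -0.06315724]
[-25.  22.  29.  94. -12.  67.  69.] 8.3333
```

View pics/t2.png

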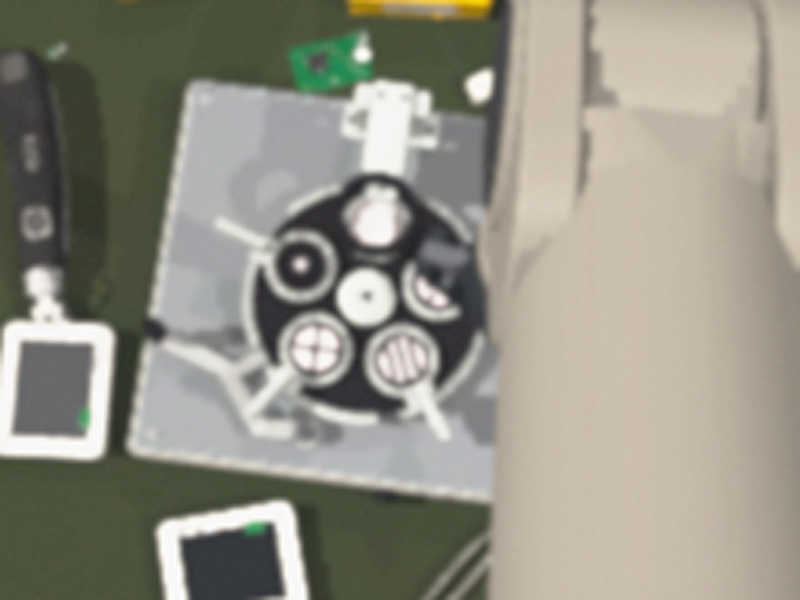

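Run:
```python
from h import *
P=np.array([[.552,.239,.056],[.552,.239,.073],[.552,.239,.13],postw(0,0,.05),postw(0,0,.076),postw(0,0,.0),postw(.36,0,.076)])
print((proj(P)-[150,110])*3.636)
print((proj(P,'scene')))
print(robot.current_finger_gap(), robot.current_tool_pos(), tcp(.092,250,.15))
im=vision.grab_frame("scene");cv2.imwrite("pics/s2.png",cv2.resize(im[130:280,180:380,::-1],(800,600),interpolation=cv2.INTER_CUBIC))
```

```text
[[138.4033428  367.11198661]
 [133.97882122 362.87419654]
 [117.78577927 347.36456205]
 [159.55534342 336.00945861]
 [153.43246917 328.60416586]
 [170.38080888 349.10228685]
 [127.03544311 388.0779838 ]]
[[214.99426457 158.76962409]
 [214.46763604 152.77926716]
 [212.62035763 131.76662484]
 [225.64672049 160.98710513]
 [225.00646375 151.8359419 ]
 [226.82393723 177.81301545]
 [207.22898759 153.01262255]]
0.00016074538957423518 [0.55086198 0.01829002 0.14956762] [0.55066658 0.01467294 0.15      ]
```

View pics/s2.png

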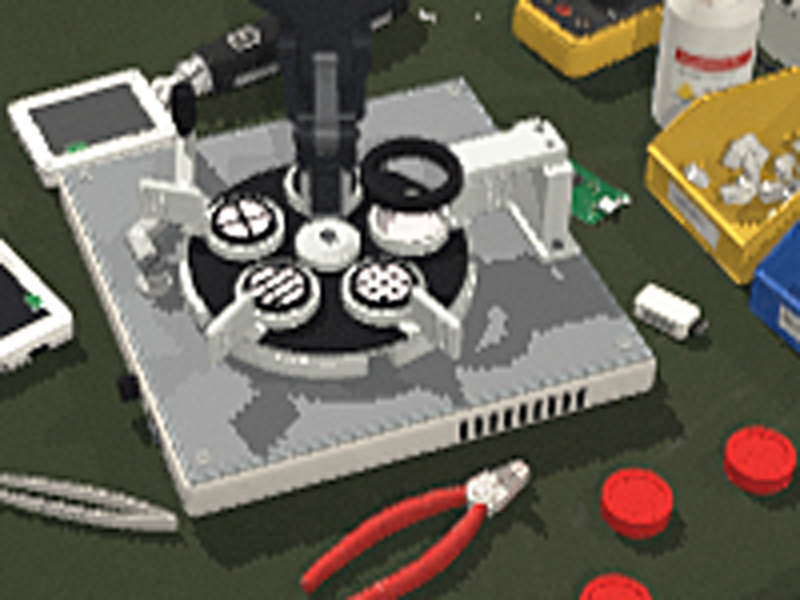

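Run:
```python
from h import *
p=np.array(robot.current_tool_pos());print(p,robot.current_eef_rot(),robot.current_joint_positions())
P=np.array([p,p-[0,0,.017],p+[0,0,.06]])
print((proj(P)-[150,110])*3.636)
print((proj(P,'scene')-[180,130])*4)
# solve tip location from both views: top(440,248)? scene (320,215)
from scipy.optimize import least_squares
f=lambda x:np.r_[((proj([x])-[150,110])*3.636-[440,250]).ravel(),((proj([x],'scene')-[180,130])*4-[320,213]).ravel()]
r=least_squares(f,p);print(r.x,r.fun)
c=vision.calibration('wrist');print(c)
im=vision.grab_frame("wrist");cv2.imwrite("pics/w2.png",im[:,:,::-1])
```

```text
[0.55091103 0.01832351 0.14963819] [ 1.79924724e+02 -6.38162772e-02  1.52174019e+02] [-25.24778443  22.3711666   29.01727288  93.79529979 -11.68551236
  66.87155402  68.73111211]
[[509.34767285 337.27380887]
 [506.2849114  342.43647262]
 [521.29501559 317.13508299]]
[[325.49226002 218.02606948]
 [325.74116862 245.64802958]
 [324.56170367 114.76008947]]
[0.58820438 0.06066949 0.11015741] [-11.60659569  37.55027444  31.40052779  -9.09405662]
{'mtx': array([[279.23942314,   0.        , 259.42095395],
       [  0.        , 279.23942314, 194.41215003],
       [  0.        ,   0.        ,   1.        ]]), 'T_tool_cam': array([[ 5.95306164e-04,  9.59404501e-01,  2.82033064e-01,
         6.95348001e-02],
       [ 9.99999819e-01, -5.97002584e-04, -7.99164803e-05,
        -4.14326693e-04],
       [ 9.17022367e-05,  2.82033060e-01, -9.59404682e-01,
        -1.53449226e-01],
       [ 0.00000000e+00,  0.00000000e+00,  0.00000000e+00,
         1.00000000e+00]])}
```

View pics/w2.png

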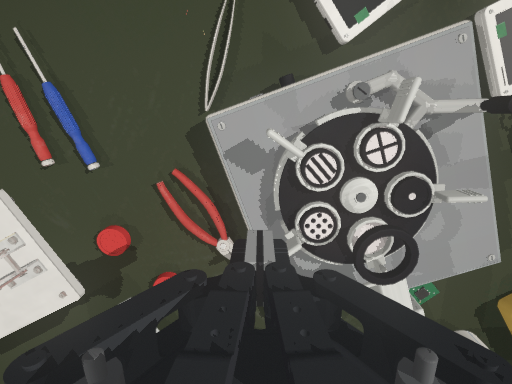

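Run:
```python
from h import *
from scipy.spatial.transform import Rotation as R
c=vision.calibration('wrist');T=np.linalg.inv(c['T_tool_cam'])
def wp(P):
    q=np.c_[P,np.ones(len(P))]@T.T; p=np.c_[q[:,0],-q[:,1],-q[:,2]]@c['mtx'].T; return (p[:,:2]/p[:,2:]).round(1).tolist()
print(wp(np.array([[0,0,z] for z in (-.02,0,.01,.017,.03)]+[[.011,0,.017],[-.011,0,.017]])))
p=np.array(robot.current_tool_pos());Rm=R.from_euler('xyz',robot.current_eef_rot(),degrees=True)
W=np.vstack([tcp(.046,144,.061),tcp(.046,216,.061),tcp(.046,288,.061),tcp(.046,72,.061),postw(0,0,.076),tcp(0,0,.06)])
print(wp(Rm.inv().apply(W-p)))
```

```text
[[260.2, 249.4], [260.1, 233.6], [260.0, 227.0], [260.0, 222.8], [260.0, 215.8], [260.0, 207.0], [260.0, 238.2]]
[[378.2, 145.4], [317.8, 166.3], [316.1, 223.6], [409.1, 193.2], [512.2, 100.3], [357.7, 194.3]]
```

The wrist and scene pictures confirm the box pose. In the scene view, though, the shut fingertips end about 17 mm higher than assumed, near the TCP itself. The finger must have skimmed over the post, so I'll redo the push with the TCP lower.

```bash
sed -i 's/^Z=.*/Z=.058/' h.py
python3 - <<'E'
from h import *
o=ori(postdir(.18))
robot.line_to(tcp(.092,250,.17))
robot.move_to(postw(0,-.029,.17),o)
print(robot.line_to(postw(0,-.029),o,velocity=.1,f_stop=5), robot.current_tool_pos())
print(robot.line_to(postw(.38,-.014),o,velocity=.05,f_stop=8),robot.current_tool_pos(),postw(.36,-.018),robot.current_contact_force(),robot.current_time_s())
im=vision.grab_frame("scene");cv2.imwrite("pics/s3.png",cv2.resize(im[130:280,180:380,::-1],(800,600),interpolation=cv2.INTER_CUBIC))
E
```

```text
False [0.59739855 0.21130294 0.05891159]
True [0.55364733 0.23647435 0.05802406] [0.55375553 0.23847867 0.058     ] [ 1.89571175 -0.57541077  0.7198416 ] 11.8417
```

View pics/s3.png

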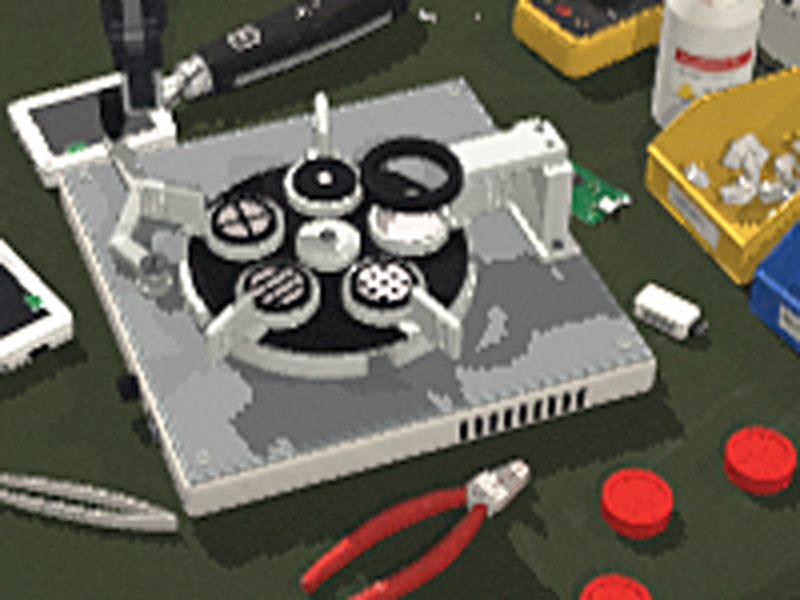

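The lever is out (bar end at about (115,150) with the finger there), and it stopped exactly where 0.36 rad was predicted. Now I turn the wheel with the 216° tab.

Run:
```python
from h import *
o=ori(postdir(.18)); d=np.radians(o[2])
p=np.array(robot.current_tool_pos())-.008*np.array([np.cos(d),np.sin(d),0])
robot.line_to(p,o); p[2]=.15; robot.line_to(p,o)
R=.095
robot.move_to(tcp(R,252,.14),ori(162))
print(robot.line_to(tcp(R,252,.06),ori(162),velocity=.1,f_stop=5),robot.current_time_s())
for a in [*range(240,83,-12),81]:
    hit=robot.line_to(tcp(R,a,.06),ori(a-90),velocity=.07,f_stop=15)
    if hit: print("stop",a,robot.current_contact_force()); break
print(robot.current_contact_force(),robot.current_time_s(),np.round(robot.current_joint_positions()))
robot.line_to(tcp(R,95,.06),ori(0)); robot.line_to(tcp(R,95,.17),ori(0))
robot.move_to(tcp(.24,105,.2),o)
im=vision.grab_frame("scene");cv2.imwrite("pics/s4.png",cv2.resize(im[130:280,180:380,::-1],(800,600),interpolation=cv2.INTER_CUBIC))
```

```text
False 14.75
[ 0.02708783 -0.31477037 -0.39523154] 21.0667 [-53.  50.  62.  83. -45.  73. -94.]
```

View pics/s4.png

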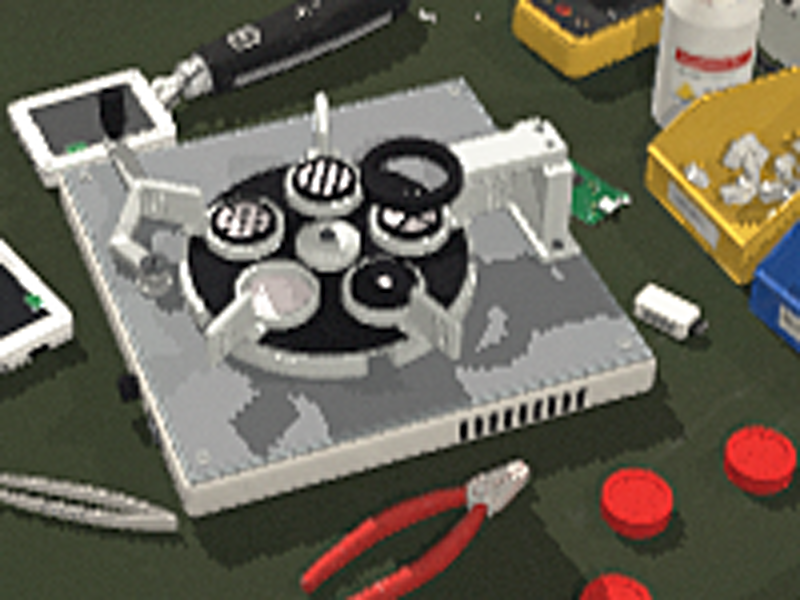

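The cross disc is now under the ring at (410,215), and the tabs rest at click positions. Now I push the lever home.

Run:
```python
from h import *
o=ori(postdir(.18)); d=np.radians(o[2])
robot.move_to(postw(.36,.032,.15),o)
print(robot.line_to(postw(.36,.032),o,velocity=.1,f_stop=5))
print(robot.line_to(postw(0,.006),o,velocity=.04,f_stop=8),robot.current_tool_pos(),postw(0,.018),robot.current_contact_force())
print(robot.line_to(postw(0,.002),o,velocity=.02,f_stop=12),robot.current_tool_pos(),robot.current_contact_force(),robot.current_time_s())
p=np.array(robot.current_tool_pos())+.012*np.array([np.cos(d),np.sin(d),0])
robot.line_to(p,o,velocity=.05); p[2]=.17; robot.line_to(p,o)
robot.move_to([.35,.4,.25],o)
print(robot.current_time_s())
a=vision.grab_frame("scene")[130:280,180:380,::-1];b=vision.grab_frame("top")[110:275,150:370,::-1]
cv2.imwrite("pics/f.png",np.hstack([cv2.resize(a,(400,300)),cv2.resize(b,(400,300))]))
```

```text
False
True [0.5561724  0.233389   0.05684436] [0.55740752 0.23692662 0.058     ] [ 0.01905356  0.360582   -0.77063216]
True [0.55583567 0.23302216 0.05548216] [ 0.0605506   0.6548105  -0.17860618] 27.6917
30.0167
```

View pics/f.png

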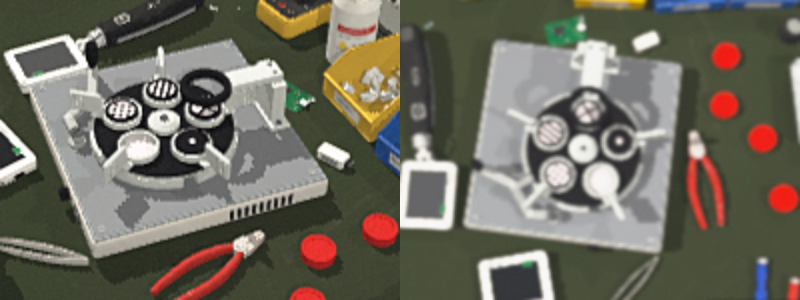

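The cross is under the ring and the lever looks home. I'll compare the post's pixel position with the starting picture before handing in.

Run:
```python
from h import *
old={n:cv2.cvtColor(cv2.resize(cv2.imread(f"pics/{n}0.png"),(512,384),interpolation=cv2.INTER_AREA),cv2.COLOR_BGR2GRAY) for n in("top","scene")}
for n,m in(("top",8),("scene",10)):
    new=cv2.cvtColor(vision.grab_frame(n),cv2.COLOR_RGB2GRAY)
    u,v=proj([postw(0,0,.07)],n)[0].round().astype(int)
    t=old[n][v-m:v+m,u-m:u+m]; s=new[v-m-6:v+m+6,u-m-6:u+m+6]
    r=cv2.matchTemplate(s,t,cv2.TM_CCOEFF_NORMED); k=cv2.minMaxLoc(r)
    print(n,k[1],np.array(k[3])-6, "diff",np.abs(new[v-m:v+m,u-m:u+m].astype(float)-t).mean(), r[5:8,5:8].round(3).tolist())
print((proj([postw(.05,0,.07)])-proj([postw(0,0,.07)])),(proj([postw(.05,0,.07)],'scene')-proj([postw(0,0,.07)],'scene')))
```

```text
top 0.9997013211250305 [0 0] diff 1.26953125 [[0.9300000071525574, 0.9599999785423279, 0.9200000166893005], [0.9639999866485596, 1.0, 0.9610000252723694], [0.9240000247955322, 0.9589999914169312, 0.9240000247955322]]
scene 0.9926846027374268 [0 0] diff 8.8925 [[0.7680000066757202, 0.878000020980835, 0.7789999842643738], [0.8309999704360962, 0.9929999709129333, 0.8429999947547913], [0.7670000195503235, 0.8840000033378601, 0.7730000019073486]]
[[-1.33635043  2.08352272]] [[-2.45417867 -0.07124206]]
```

The post is back exactly at its home pixels.

```bash
python3 -c "
from station import workorder; print(workorder.close_job())"
```

```text
the job is handed in; nothing more can be done
None
```

The cross-line disc is clicked in under the viewing ring and the lever is pushed back to its starting (home) position in the camera images. I handed the job in at about 30 s; the first lever push passed over the post without moving it, so I repeated it lower.

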